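# Walk the tube block square to the pipetting fence

## Task

The heavy aluminium tube block has been set down askew on the pipetting station. Walk it round with fingertip pushes at its corners, staying on the plate, until its plain long side lies flat against the fence with no part of it past either end of the fence (so the slotted side faces back towards the robot). Push steadily, do not grip, lift, tip or knock it, leave the tubes standing untouched in their wells, and leave the bottle, flask and tip box where they stand.

Things in the scene. Friction and masses are not known exactly. Their poses are not given: they have to be found in the camera images.
- station: Pipetting station, fixed to the bench, its yaw varying by 0.3 rad either way: a steel plate 300 x 300 mm, 8 mm thick (top 8 mm above the bench), origin at the centre of its underside, with a straight aluminium fence bar standing on the plate along its +x side, the far side from the robot.
- fence (a point): Middle of the fence's flat face that looks towards the robot, at plate level: x = +120, y = 0, z = +8 mm in the station's frame, axes as the station's. The fence bar is 240 mm long (120 mm to either side in y), 16 mm thick, 22 mm high. With the block flat against it the block's axes are parallel to the station's, the block's origin 44 mm to the robot's side of this face.
- block: Loose aluminium tube block, 88 mm (its x) by 120 mm (its y) by 38 mm high, 0.75 to 1 kg, weight about in its middle, 15 wells in its top, upright flat sides; origin at the centre of its underside. Its +x long side is plain: this one goes to the fence. At the start it stands about 100 mm short of its place, turned 0.6 to 1.25 rad anticlockwise (from above) from the station's yaw.
- block_front (a point): Middle of the block's slotted long side (-x), 15 mm above its underside; axes as the block's. Five upright viewing slots 6 mm wide at y = 0, +-22, +-44 mm, flat metal between. The block slides on the plate with friction of about 0.6: 3 to 8 N moves it. Pushed 45 mm off the middle, square to a long side, it turns and travels: its origin moves about two thirds as far as the pushed point.
- block_back_left (a point): Point on the block's plain long side at its +y corner (vertical edge), 15 mm above the block's underside; axes as the block's.
- block_back_right (a point): Point on the block's plain long side at its -y corner (vertical edge), 15 mm above the block's underside; axes as the block's.
- bottle: Bystander: amber glass bottle with a screw cap, 66 mm across, 150 mm high, standing on the bench beside the station; origin at the centre of its underside.
- flask: Bystander: conical glass flask, 82 mm across the foot, 132 mm high, standing on the bench beside the station; origin at the centre of its underside.
- tip_box: Bystander: closed pipette tip box, grey with a white lid, 85 x 122 x 64 mm, on the bench to the right of the station, nearer the robot; origin at the centre of its underside.
- tube_a: Loose screw-cap microtube standing in the block's well at x = +10, y = -22 mm of the block's frame: 11 mm body, white cap 13 mm across, its top 12 mm above the block's top; origin at the centre of its foot, 8 mm above the block's underside.
- tube_b: Loose screw-cap microtube standing in the block's well at x = +30, y = +22 mm of the block's frame: 11 mm body, white cap 13 mm across, its top 12 mm above the block's top; origin at the centre of its foot, 8 mm above the block's underside.
- tube_c: Loose screw-cap microtube standing in the block's well at x = -10, y = +0 mm of the block's frame: 11 mm body, white cap 13 mm across, its top 12 mm above the block's top; origin at the centre of its foot, 8 mm above the block's underside.
There are look-alikes about, which are no part of the job. Several things have the shape of the block; the one meant has the colours described above.

How it is judged:
At the end, for the whole second after the job is handed in: Both ends of the block's plain long side are within 3 mm of the fence's face (so it lies flat against it) and within the fence's length (3 mm tolerance), the block sits flat on the plate at rest and the tubes stand in their wells (x of each of block_back_left, block_back_right in the frame of station above 0.117 m and y of block_back_left in the frame of station below 0.123 m and y of block_back_right in the frame of station above -0.123 m and z of block in the frame of station below 0.011 m and angle between block's own z axis and vertical below 0.05 rad and linear speed of block below 0.01 m/s and z of each of tube_a, tube_b, tube_c in the frame of block below 0.012 m and angle between each of tube_a, tube_b, tube_c's own z axis and vertical below 0.2 rad); the robot touches nothing.
It fails at once if the block is lifted off the plate (more than 5 mm) or tipped (more than 0.12 rad) (z of block in the frame of station above 0.013 m or angle between block's own z axis and vertical above 0.12 rad).
It fails at once if the block leaves the plate (drops over its edge) (z of block in the frame of station below 0.004 m or x of block in the frame of station below -0.12 m or y of block in the frame of station above 0.12 m or y of block in the frame of station below -0.12 m).
It fails at once if the block is knocked along faster than 0.3 m/s, or pushed with the arm or the gripper's body instead of the fingers (over 2 N) (linear speed of block above 0.3 m/s or contact force between the arm and block above 2 N).
It fails at once if a tube is touched by the gripper, drawn more than 8 mm up out of its well, or tipped (contact force between any of the fingers, the arm and tube_a above 1.5 N or z of any of tube_a, tube_b, tube_c in the frame of block above 0.016 m or angle between any of tube_a, tube_b, tube_c's own z axis and vertical above 0.3 rad or contact force between any of the fingers, the arm and tube_b above 1.5 N or contact force between any of the fingers, the arm and tube_c above 1.5 N).
It fails at once if the bottle, flask or tip box is moved by more than 15 mm or tipped (distance of any of bottle, flask, tip_box from where it was at the start of the episode above 0.015 m or angle between any of bottle, flask, tip_box's own z axis and vertical above 0.3 rad).
It also fails if it takes over 72 s, if anything falls off the work surface, if the arm or the gripper's body presses on something with over 40 N, if the wrist force passes 120 N, or if a joint passes its speed limit or range.

## Robot

A 6-joint arm with a two-finger parallel gripper is mounted at the origin on the work surface. World frame = base frame: x ahead of the robot, y to its left, z up, the work surface at z = 0. Lengths are in m, angles in rad, forces in N, time in s.
With the tool pointing down it reaches from about 0.425 to 0.95 m from the base axis. Payload 14.7 kg.
Tool frame: the origin (TCP) lies at the very end of the fingers, on their centre line; the grasp point (between the pads) lies behind it (r.grip_depth is the z of the grasp point in the tool frame, in m); z points along the fingers, y is the direction in which the jaws open and shut (so a half turn about z gives the same grasp; the last joint's range is limited). The gripper opens to 85 mm and grips with 20 to 120 N. Pads are 22 mm wide; open, the fingers measure 114 mm over their backs; the gripper's body (76 mm by 85 mm) begins 54 mm behind the grasp point. The pads swing forward as they close: fully open they stand 13 mm farther back than shut.
Start: joints at [-0.047, 0.48, 1.596, -0, 1.065, -0.047], TCP at [0.65, 0, 0.231] pointing down, gripper open.
Joint ranges: [-2.75, 2.75], [-0.82, 2.05], [0.23, 2.67], [-1.56, 4.7], [0.09, 2.69], [-2.92, 2.92]. Speed limits (rad/s): [1.89, 1.89, 2.39, 3.01, 3.01, 3.01].

## Interface

Orientations are given as a rotation vector (axis times angle).
In Python, from rig import r gives the robot as it stands.
- The arm moves only by the shell command python3 -m crank 'ROWS' [FORCE]. ROWS is JSON, a list of rows, each a list of 5 numbers: the shift along the tool's x, y, z in m, then the turn about the tool's z in rad, then the closure, from -1 (fully open) to 1 (shut), so that 0 is half open. A call has 1 to 12 rows; each row shifts and turns the commanded pose from where the row before left it, along the tool's axes as they then stand; what a row does not reach is not made up. A row lasts 1/12 s, in which the tool goes at most 41.7 mm and 7.16 degrees, less where a joint would pass 70% of its speed; a pose out of reach is approached as far as the arm can. A call is refused whole if a number of a shift passes 0.0417 or a number of a turn 0.125, either way. A call with a gripper value outside its range is refused whole. The fingers move at their own pace and stop on an object; FORCE is the grip in N (left out, the last holds). Time passes only in rows, so rows that do not move let the fingers close. It gives the time, the measured TCP pose, the force and the opening at its end, in the units of the state.
- r.sense(): the state, without advancing time (a new reading comes with each control period).
- r.snapshot(name): name is "scene" or "side" or "wrist"; returns a dict with "color" (420x560x3 uint8, red, green, blue), "mtx" (3x3 intrinsics, pixels), "k1" (the pictures are not rectified: a ray, as slopes to the right and down, at radius r is drawn at 1 + k1 r^2 times it, then the intrinsics apply), "rvec" (rotation vector, rad) and "tvec" (3), from world to camera coordinates, as OpenCV has them. Camera axes: x right, y down, z forward; pixel columns grow to the right and rows downward; lengths in m; the calibration is good to about 2 mm. A picture is of the moment at which its call begins. There is no depth.
- r.hand_in(): hands the job in, once; it reports no verdict.
Trained networks look in the newest picture that a camera, given by its name, has taken for a name from the list of things; names that differ only in an ending like _2 or _b are one class to them, and where a whole thing is asked for, a point or a joint stands for the part that bears it (a point fixed in the world has none). Each returns a list of dicts, best first, with "p" (0 to 1); they miss things now and then, are a little off and sometimes report something else, mostly with a low value. They report only what shows in the picture. A call takes as long as a camera call. They do not tell look-alikes from the thing itself.
- r.look_for(camera, name): "bbox" ([left, top, right, bottom] in pixels, round what is visible of it).
The state is a dict: "time": time; "qpos": joint angles; "joint_velocities": joint speeds; "joint_efforts": joint torques, N m; "ee_pos": TCP position; "eef_rot": TCP orientation; "contact_force": force on the tool from outside, world axes, zero at the start; "wrist_torque": the same for the moment, N m; "grip_width": opening from 0.0 (shut) to 1.0 (fully open).
Only numpy, scipy, OpenCV 4.12 (cv2) and the standard library are available. Lean on these libraries where they do the work, as an engineer would, in place of code of your own. Each camera call takes 0.05 s, during which the arm holds its last target.

## Working session

There is one attempt and no reset: what is moved stays moved. The work goes in short steps, Python scripts to look and compute and a shell command to move; the robot and the scene stay as the last step left them, time stands still between calls to the robot, and variables do not carry over. Pictures are saved under pics/ and viewed, and the job is handed in when it is done.

```bash
ls; mkdir -p pics
python3 - <<'E'
from rig import r
import cv2,numpy as np
print(r.sense())
for n in("scene","side","wrist"):
    s=r.snapshot(n); cv2.imwrite(f"pics/{n}0.png",s["color"][:,:,::-1]); np.savez(f"pics/{n}0.npz",**s)
    print(n,s["mtx"].tolist(),s["k1"],s["rvec"],s["tvec"])
    for k in("block","station","tube_a","bottle","flask","tip_box"):
        print(k,[(np.round(d["bbox"]).tolist(),round(d["p"],2)) for d in r.look_for(n,k)])
E
```

```text
pics
{'time': 0.0, 'qpos': array([-4.66178628e-02,  4.80835329e-01,  1.59687809e+00, -2.79698891e-05,
        1.06507782e+00, -4.66003023e-02]), 'joint_velocities': array([ 0.00011915, -0.00060129,  0.00036297, -0.00132081, -0.00024937,
        0.00023797]), 'joint_efforts': array([ 2.41355090e-03, -9.50650907e+01, -4.30184269e+01, -5.27583288e-04,
        1.24796593e-02,  1.26860105e-04]), 'ee_pos': array([6.49591034e-01, 1.93475749e-05, 2.30668546e-01]), 'eef_rot': array([-2.22083080e+00, -2.22082193e+00,  1.29585883e-03]), 'contact_force': array([ 0.89283076,  0.22781986, -0.62869888]), 'wrist_torque': array([ 0.02300611, -0.02253223,  0.00013633]), 'grip_width': 1.0043503565142557}
scene [[486.2513787115978, 0.0, 275.8136196949437], [0.0, 486.2513787115978, 210.0277144174652], [0.0, 0.0, 1.0]] -0.1318026441554218 [ 1.87023886  1.27592988 -0.67912351] [-0.22932741 -0.22492311  1.35641694]
block [([238.0, 157.0, 293.0, 194.0], 0.94), ([368.0, 163.0, 437.0, 208.0], 0.86), ([257.0, 211.0, 305.0, 265.0], 0.71)]
station [([194.0, 198.0, 413.0, 343.0], 0.7)]
tube_a [([281.0, 233.0, 291.
[... 809 characters left out ...]
)]
flask [([161.0, 279.0, 213.0, 352.0], 0.81)]
tip_box [([259.0, 113.0, 297.0, 166.0], 0.66)]
wrist [[310.3923852204935, 0.0, 279.6880116910555], [0.0, 310.3923852204935, 206.87283217474283], [0.0, 0.0, 1.0]] -0.03393352361228227 [-2.85886163e+00 -1.17892732e-03  1.59798394e-03] [-0.64921735 -0.03632073  0.38022807]
block [([142.0, 84.0, 279.0, 208.0], 0.73), ([0.0, 36.0, 57.0, 168.0], 0.61)]
station [([79.0, 0.0, 381.0, 265.0], 0.81)]
tube_a [([187.0, 104.0, 203.0, 121.0], 0.72), ([196.0, 155.0, 207.0, 168.0], 0.65)]
bottle [([321.0, 272.0, 388.0, 366.0], 0.74), ([173.0, 276.0, 255.0, 368.0], 0.2)]
flask []
tip_box [([174.0, 277.0, 253.0, 367.0], 0.84), ([190.0, 103.0, 206.0, 118.0], 0.4)]
```

View pics/scene0.png

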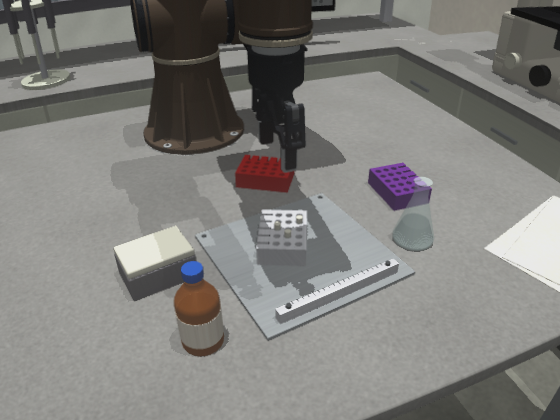

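View pics/side0.png

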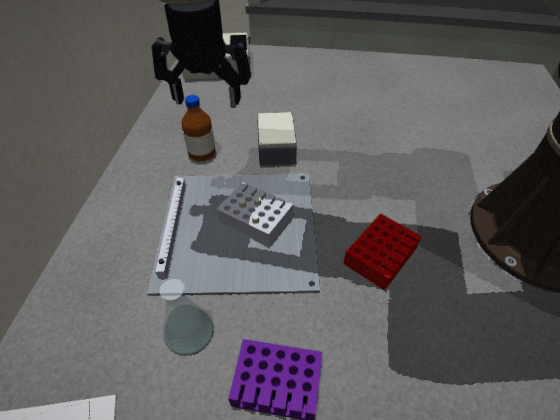

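View pics/wrist0.png

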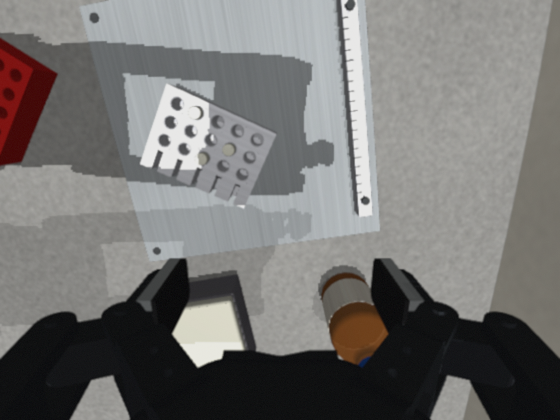

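The candidates are: grey metal block on the plate (scene 285,235; side 257,212; wrist 208,145), red block (scene 265,173), purple block (scene 400,185). The grey one holding white-capped tubes on the station matches "aluminium". I'll confirm this with an enlarged crop.

Run:
```python
import cv2
a=cv2.imread("pics/wrist0.png")[0:270,70:390]
cv2.imwrite("pics/w0c.png",cv2.resize(a,None,fx=2.2,fy=2.2,interpolation=cv2.INTER_CUBIC))
a=cv2.imread("pics/scene0.png")[190:340,190:420]
cv2.imwrite("pics/s0c.png",cv2.resize(a,None,fx=3.4,fy=3.4,interpolation=cv2.INTER_CUBIC))
```

```text
(no output)
```

View pics/w0c.png

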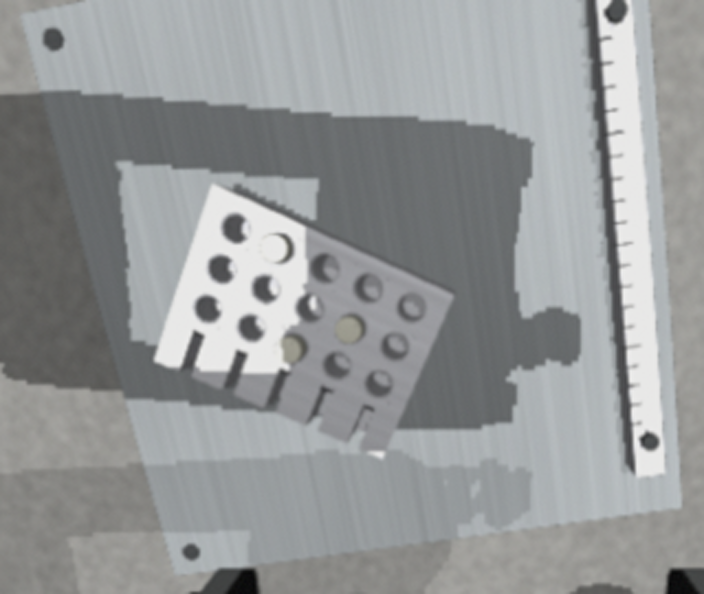

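View pics/s0c.png

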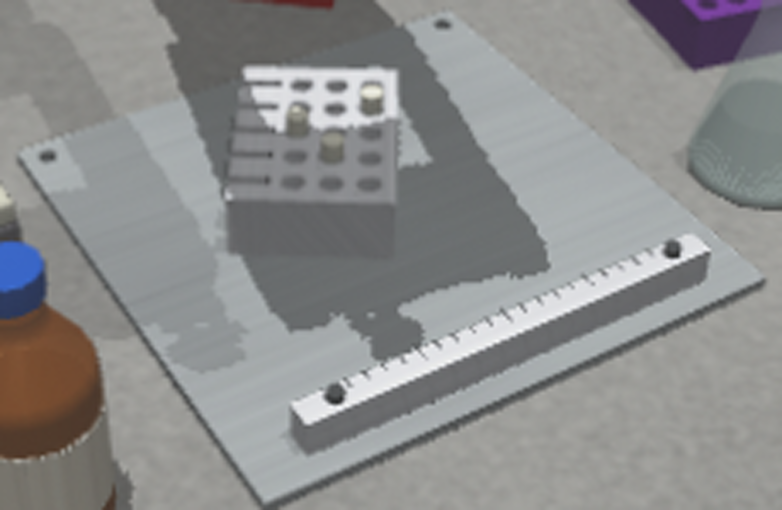

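The crop confirms the grey metal block with three tubes. Its slotted side faces the bottom of the wrist picture, and the plain side runs from crop (212,184) to (455,294). Next I'll fit the poses.

```bash
cat > h.py <<'E'
import numpy as np, cv2
from scipy.optimize import least_squares
def proj(s,P):
    R,_=cv2.Rodrigues(np.asarray(s["rvec"],float)); c=np.asarray(P)@R.T+np.asarray(s["tvec"]).ravel()
    u=c[:,:2]/c[:,2:]; k=1+float(s["k1"])*(u**2).sum(1,keepdims=True); u=u*k
    M=s["mtx"]; return u*[M[0,0],M[1,1]]+[M[0,2],M[1,2]]
def world(p,L):
    c,s=np.cos(p[2]),np.sin(p[2]); L=np.asarray(L,float)
    return np.c_[p[0]+c*L[:,0]-s*L[:,1],p[1]+s*L[:,0]+c*L[:,1],L[:,2]+(p[3] if len(p)>3 else 0)]
def fit(obs,p0):
    f=lambda p:np.concatenate([(proj(s,world(p,L))-np.asarray(px)).ravel() for s,L,px in obs])
    q=least_squares(f,p0,loss="soft_l1",f_scale=1.0); return q.x,f(q.x).reshape(-1,2)
def rel(st,b):
    d=b[:2]-st[:2];c,s=np.cos(st[2]),np.sin(st[2]); return np.array([c*d[0]+s*d[1],-s*d[0]+c*d[1],b[2]-st[2]])
h=.15
PL={'mm':(-h,-h,.008),'mp':(-h,h,.008),'pp':(h,h,.008),'pm':(h,-h,.008)}
FN={'im':(.12,-.12,.03),'om':(.136,-.12,.03),'ip':(.12,.12,.03),'op':(.136,.12,.03)}
B={a+b+t:((.044 if a=='p' else -.044),(.06 if b=='p' else -.06),(.046 if t=='t' else .008)) for a in'pm' for b in'pm' for t in'tb'}
def ob(s,D,px,sc,off):
    return (s,[D[k] for k in px],[(np.array(px[k])+.5)/sc-.5+off for k in px])
E
python3 - <<'E'
from h import *
w=dict(np.load("pics/wrist0.npz"));s=dict(np.load("pics/scene0.npz"));d=dict(np.load("pics/side0.npz"))
wa=(2.2,np.array([70,0]));sa=(3.4,np.array([190,190]))
D={**PL,**FN}
o=[ob(w,D,dict(mp=(22,15),mm=(175,574),pm=(681,508),im=(636,475),om=(664,474)),*wa),
 ob(s,D,dict(mm=(20,155),mp=(445,8),pp=(764,281),pm=(265,505),im=(290,405),om=(302,425),ip=(692,234),op=(712,250)),*sa)]
for p0 in([.65,0,0],[.65,0,0,0]):
    st,e=fit(o,p0); print(st,np.abs(e).mean(),e.round(1).tolist())
    if len(p0)==3: S=st
o=[ob(w,B,dict(ppt=(212,184),pmt=(455,294),mmt=(382,457),mpt=(154,362)),*wa),
 ob(s,B,dict(mpt=(246,66),ppt=(397,69),pmt=(397,203),mmt=(229,196),pmb=(394,258),mmb=(228,250)),*sa)]
for p0 in([.6,0,1],[.6,0,1,0]):
    b,e=fit(o,p0); print(b,e.round(1).tolist()); print(rel(S,b))
    if len(p0)==3: BB=b
np.save("S.npy",S);np.save("b0.npy",BB)
print(world(BB,[B[k] for k in('ppt','pmt','mmt','mpt')]))
E
```

```text
[0.60631559 0.06005374 0.14276524] 0.8644345358368546 [[-0.1, -0.5], [0.2, 1.2], [0.9, 0.8], [0.3, 2.1], [1.2, 0.8], [-0.8, -1.9], [1.6, -0.2], [1.1, -1.7], [-0.2, -1.2], [-0.1, -1.3], [1.4, -0.7], [0.1, -1.1], [0.2, -0.7]]
[ 0.605593    0.06026873  0.14373839 -0.00279459] 0.5074514714387994 [[0.7, 0.3], [0.7, 0.2], [-0.2, -0.2], [-0.8, 1.1], [-0.0, -0.3], [-0.7, -1.0], [1.4, 0.7], [0.7, -0.9], [-0.0, -0.4], [-0.0, -0.4], [1.5, 0.3], [-0.2, -0.2], [-0.1, 0.2]]
[0.57282458 0.03951485 1.14880444] [[0.2, 0.1], [-0.4, 0.2], [0.3, 0.6], [0.2, -0.5], [-0.3, -0.5], [0.3, -0.4], [0.1, -0.7], [-0.6, 0.0], [0.4, -0.6], [0.4, 0.5]]
[-0.03607257 -0.01556482  1.0060392 ]
[ 5.72547353e-01  3.95451336e-02  1.14882937e+00 -7.52089707e-04] [[0.2, 0.2], [-0.7, 0.1], [0.1, 0.4], [0.3, -0.6], [-0.3, -0.3], [0.2, -0.1], [0.1, -0.5], [-0.6, 0.3], [0.4, -0.3], [0.4, 0.7]]
[-0.03634267 -0.01549539  1.00606413]
[[ 0.53610953  0.10422965  0.046     ]
 [ 0.64558252  0.05508024  0.046     ]
 [ 0.60953962 -0.02519996  0.046     ]
 [ 0.50006663  0.02394945  0.046     ]]
```

```bash
cat >> h.py <<'E'
def ray(s,px,z):
    R,_=cv2.Rodrigues(np.asarray(s["rvec"],float)); t=np.asarray(s["tvec"]).ravel()
    u=cv2.undistortPoints(np.array([[px]],float),np.asarray(s["mtx"]),np.array([float(s["k1"]),0,0,0])).ravel()
    C=-R.T@t; d=R.T@np.array([u[0],u[1],1]); return C+d*(z-C[2])/d[2]
def tool(R_,p,tgt,yaw):
    # world target -> shift in tool axes and turn; yaw = world heading wanted of tool x
    R,_=cv2.Rodrigues(np.asarray(R_,float)); cur=np.arctan2(R[1,0],R[0,0]); 
    return R.T@(np.asarray(tgt)-p), -((yaw-cur+np.pi)%(2*np.pi)-np.pi), cur
E
python3 - <<'E'
from h import *
from rig import r
s=dict(np.load("pics/scene0.npz"));w=dict(np.load("pics/wrist0.npz"));d=dict(np.load("pics/side0.npz"))
print("depth",r.grip_depth)
R,_=cv2.Rodrigues(w["rvec"]);print("cam",-R.T@w["tvec"])
print("red", ray(w,(55,73),.038),ray(w,(20,164),.038),[ray(d,p,.038) for p in((382,216),(419,240),(383,270),(346,250))])
b=np.load("b0.npy")
st=r.sense()
P=world(b,[(-.044-.011-.02,.045,0)])[0];P[2]=.1
print(P,tool(st["eef_rot"],st["ee_pos"],P,b[2]))
E
```

```text
depth -0.0187
cam [0.64962464 0.07162053 0.3744784 ]
red [0.41839895 0.11683006 0.038     ] [0.35996373 0.02331218 0.038     ] [array([0.32893582, 0.0306049 , 0.038     ]), array([0.26417143, 0.08174384, 0.038     ]), array([0.33301141, 0.15515682, 0.038     ]), array([0.39664672, 0.11986238, 0.038     ])]
[ 0.50105383 -0.01047474  0.1       ] (array([-0.01049055, -0.1489351 ,  0.13130469]), np.float64(0.42202157450275024), np.float64(1.5708260134292902))
```

```bash
python3 -m crank '[[-0.002,-0.030,0.0,0,1],[-0.002,-0.030,0.01,0,1],[-0.002,-0.030,0.02,0,1],[-0.002,-0.030,0.03,0,1],[-0.002,-0.029,0.035,0,1],[0,0,0.036,0,1],[0,0,0,0.105,1],[0,0,0,0.105,1],[0,0,0,0.105,1],[0,0,0,0.107,1],[0,0,0,0,1],[0,0,0,0,1]]'
python3 - <<'E'
from h import *
from rig import r
for n in("wrist","side"):
    s=r.snapshot(n); cv2.imwrite(f"pics/{n}1.png",s["color"][:,:,::-1]); np.savez(f"pics/{n}1.npz",**s)
b=np.load("b0.npy");st=r.sense()
P=world(b,[(-.075,.045,0)])[0];P[2]=.022
print(st["ee_pos"],st["contact_force"],tool(st["eef_rot"],st["ee_pos"],P,b[2]))
E
```

```text
time: 2.05
ee_pos: [0.5041, -0.0098, 0.1039]
eef_rot: [2.634, 1.711, 0.0]
contact_force: [0.7, 0.9, -0.6]
grip_width: -0.002
[ 0.50408793 -0.00977519  0.10389591] [-0.48093824  1.43784929  0.38047036] (array([-0.00187806, -0.00250218,  0.08189535]), np.float64(0.0036003296001112517), np.float64(1.1524047685266514))
```

View pics/wrist1.png

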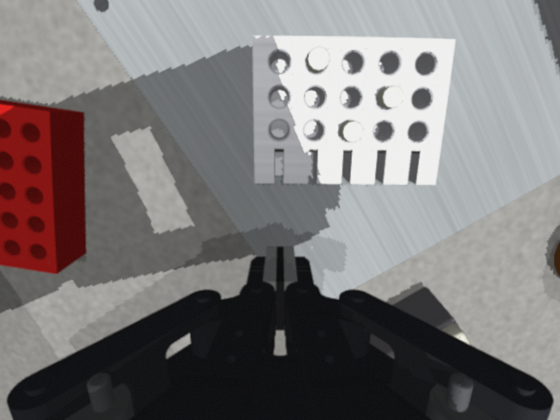

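View pics/side1.png

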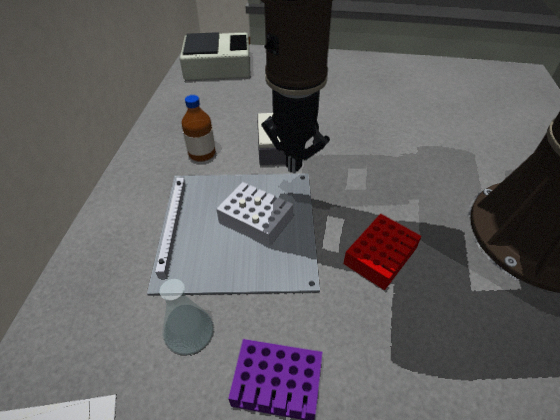

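```bash
python3 -m crank '[[-0.002,-0.002,0.010,0.004,0.67],[0,0,0.015,0,0.67],[0,0,0.015,0,0.67],[0,0,0.015,0,0.67],[0,0,0.010,0,0.67],[0,0,0.010,0,0.67],[0,0,0.007,0,0.67],[0,0,0,0,0.67],[0,0,0,0,0.67]]'
python3 - <<'E'
from h import *
from rig import r
w=dict(np.load("pics/wrist1.npz"))
b1,e=fit([ob(w,B,dict(ppt=(253,38),pmt=(455,39),mmt=(437,185),mpt=(254,184)),1,np.zeros(2))],np.load("b0.npy"))
print(b1,e.round(1).tolist(),np.load("b0.npy"))
s=r.snapshot("wrist"); cv2.imwrite("pics/wrist2.png",s["color"][:,:,::-1]); np.savez("pics/wrist2.npz",**s)
st=r.sense()
P=world(b1,[(-.044,.045,0)])[0];P[2]=.022
print(st["ee_pos"],st["contact_force"],st["grip_width"],tool(st["eef_rot"],st["ee_pos"],P,b1[2]))
E
```

```text
time: 2.9
ee_pos: [0.5012, -0.0108, 0.0217]
eef_rot: [-2.64, -1.702, 0.001]
contact_force: [1.1, -0.5, 0.1]
grip_width: 0.163
[0.573183   0.038815   1.15290003] [[-0.3, -0.3], [0.1, 0.5], [-0.9, -0.5], [1.7, 0.3]] [0.57282458 0.03951485 1.14880444]
[ 0.50154195 -0.01077008  0.02206641] [0.35741923 0.36213242 0.08701239] 0.16425598024129873 (array([3.03945520e-02, 1.15641779e-04, 6.82497497e-05]), np.float64(-0.007789649825037159), np.float64(1.1451103828427678))
```

View pics/wrist2.png

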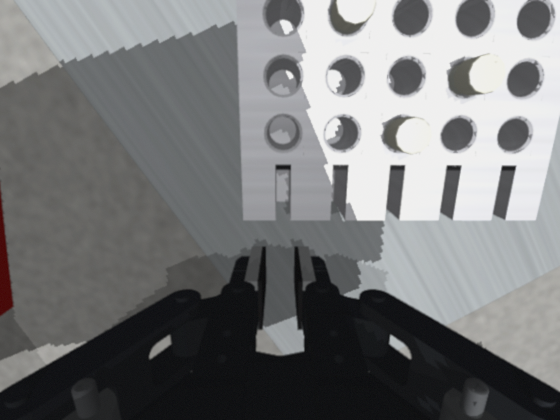

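```bash
python3 -m crank '[[0.004,0,0,0,0.67],[0.005,0,0,0,0.67],[0.005,0,0,0,0.67],[0.004,0,0,0,0.67],[0.003,0,0,0,0.67],[0.003,-0.001,0,0.02,0.67],[0.004,-0.0016,0,0.03,0.67],[0.004,-0.0016,0,0.03,0.67],[0.004,-0.0016,0,0.03,0.67],[0.004,-0.0016,0,0.03,0.67]]'
cat > look.py <<'E'
import sys
from h import *
from rig import r
i=sys.argv[1]; out=[]
for n in("wrist","scene"):
    s=r.snapshot(n); np.savez(f"pics/{n}{i}.npz",**s); c=s["color"][:,:,::-1]
    if n=="wrist": cv2.imwrite(f"pics/{n}{i}.png",c)
    else: cv2.imwrite(f"pics/{n}{i}.png",cv2.resize(c[180:340,180:420],None,fx=3.3,fy=3.3,interpolation=cv2.INTER_CUBIC))
st=r.sense(); print(st["time"],st["ee_pos"],st["contact_force"])
E
python3 look.py 3
```

```text
time: 3.78
ee_pos: [0.5114, 0.0286, 0.022]
eef_rot: [-2.754, -1.511, 0.002]
contact_force: [-5.9, -8.4, 7.9]
grip_width: 0.164
3.8833 [0.5116084  0.02909784 0.02187561] [-3.38465335 -2.04976331  1.46601809]
```

View pics/wrist3.png

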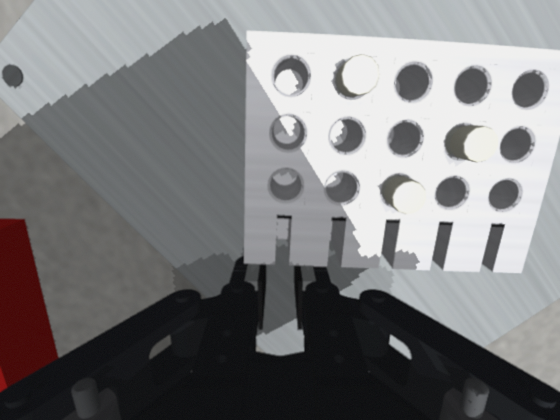

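View pics/scene3.png

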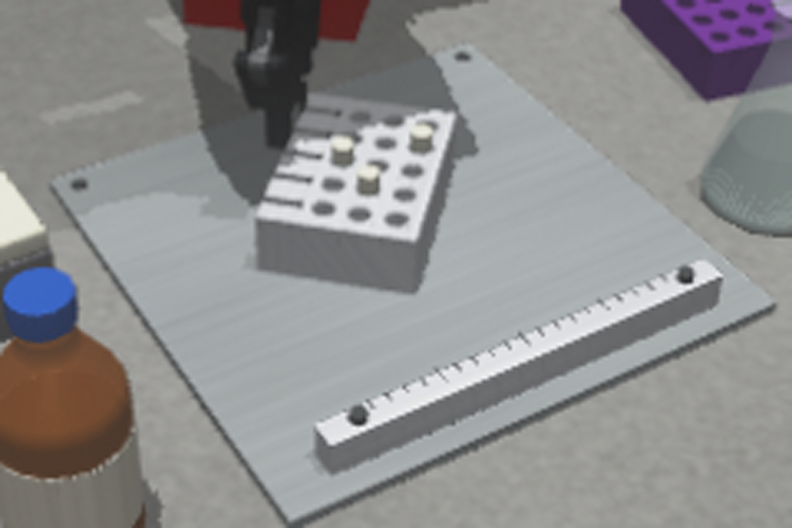

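```bash
cat > pose.py <<'E'
# usage: pose.py i '{"ppt":[..]}' (wrist px) '{"..":..}' (scene crop px)
import sys,json
from h import *
from rig import r
i=sys.argv[1]; w=dict(np.load(f"pics/wrist{i}.npz")); s=dict(np.load(f"pics/scene{i}.npz"))
o=[]
wp=json.loads(sys.argv[2]); sp=json.loads(sys.argv[3])
if wp:o.append(ob(w,B,wp,1,np.zeros(2)))
if sp:o.append(ob(s,B,sp,3.3,np.array([180,180])))
b,e=fit(o,[.6,.06,.7]); S=np.load("S.npy")
print("block",b.round(4),"rel",rel(S,b).round(4)); print(e.round(1).tolist())
np.save(f"b{i}.npy",b)
st=r.sense();R,_=cv2.Rodrigues(st["eef_rot"]);yaw=np.arctan2(R[1,0],R[0,0])
print("tcp in block",rel(b,np.r_[st["ee_pos"][:2],yaw]).round(4),"z",st["ee_pos"][2].round(4), "yaw rel station",round(yaw-S[2],3))
E
python3 pose.py 3 '{"ppt":[247,31],"mpt":[244,264],"mmt":[522,273],"pmt":[561,50]}' '{"ppt":[457,113],"pmt":[416,241],"mmt":[257,219],"pmb":[413,292],"mmb":[258,268]}'
```

```text
block [0.579  0.0492 0.9666] rel [-0.0285 -0.0069  0.8239]
[[-0.7, 0.7], [0.6, -1.1], [-0.9, -1.5], [18.5, 1.2], [-0.3, -0.9], [0.7, -0.9], [-0.1, -1.3], [1.0, 0.1], [0.3, 0.2]]
tcp in block [-0.0548  0.0441  0.0373] z 0.0219 yaw rel station 0.861
```

```bash
python3 -m crank '[[0.003,-0.001,0,0.04,0.67],[0.0036,-0.0016,0,0.033,0.67],[0.0036,-0.0016,0,0.033,0.67],[0.0036,-0.0016,0,0.033,0.67],[0.0036,-0.0016,0,0.033,0.67],[0.0036,-0.0016,0,0.033,0.67],[0.0036,-0.0016,0,0.033,0.67],[0.0036,-0.0016,0,0.033,0.67],[0.0036,-0.0016,0,0.033,0.67],[0.0036,-0.0016,0,0.033,0.67]]'
python3 look.py 4
```

```text
time: 4.72
ee_pos: [0.5225, 0.0652, 0.0218]
eef_rot: [-2.968, -1.028, 0.005]
contact_force: [-8.2, -6.7, 9.6]
grip_width: 0.161
4.8167 [0.52296689 0.06564073 0.02172679] [-4.62622674 -1.53602362  3.60630074]
```

View pics/wrist4.png

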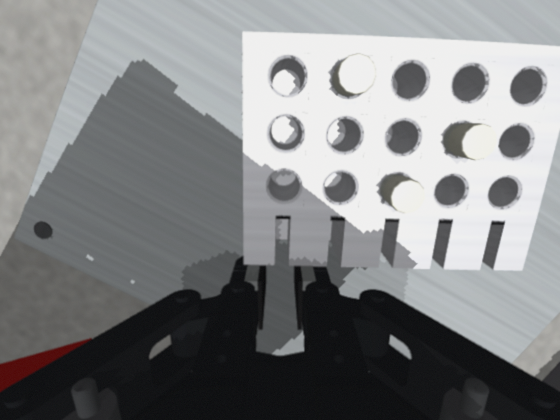

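View pics/scene4.png

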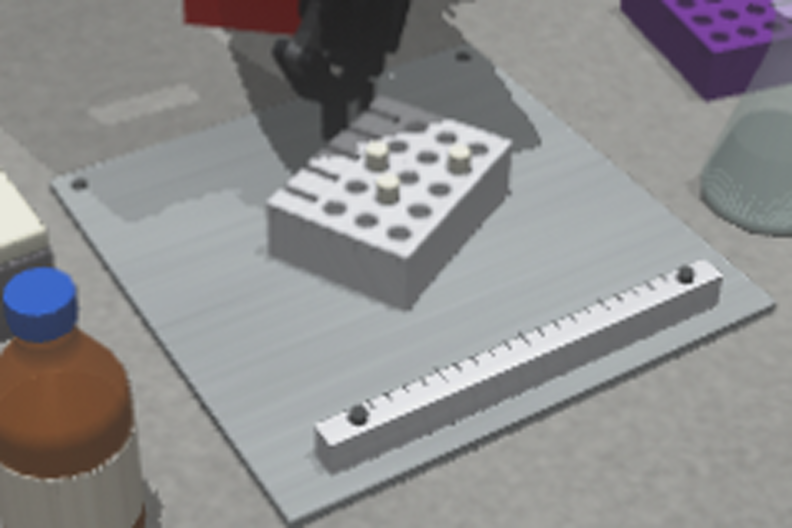

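```bash
python3 pose.py 4 '{"ppt":[243,31],"mpt":[243,265],"mmt":[523,270]}' '{"ppt":[512,143],"pmt":[406,257],"mmt":[268,203],"pmb":[408,310],"mmb":[268,254],"ppb":[506,194]}'
```

```text
block [0.593  0.0628 0.6393] rel [-0.0128  0.0046  0.4966]
[[0.4, 0.8], [1.2, -1.6], [-1.3, -0.4], [0.1, -1.3], [0.7, -0.6], [-0.2, -0.9], [-0.4, -0.2], [0.4, -0.2], [0.7, -0.9]]
tcp in block [-0.0545  0.044   0.0276] z 0.0217 yaw rel station 0.524
```

```bash
python3 -m crank '[[0.003,-0.001,0,0.037,0.67],[0.0036,-0.0016,0,0.035,0.67],[0.0036,-0.0016,0,0.035,0.67],[0.0036,-0.0016,0,0.035,0.67],[0.0036,-0.0016,0,0.035,0.67],[0.0036,-0.0016,0,0.035,0.67],[0.0036,-0.0016,0,0.035,0.67],[0.0036,-0.0016,0,0.035,0.67],[0.0036,-0.0016,0,0.035,0.67],[0.0036,-0.0016,0,0.035,0.67],[0.0036,-0.0016,0,0.035,0.67],[0.0036,-0.0016,0,0.035,0.67]]'
python3 look.py 5
```

```text
time: 5.82
ee_pos: [0.5515, 0.101, 0.0216]
eef_rot: [3.118, 0.383, -0.006]
contact_force: [-9.9, -1.6, 8.1]
grip_width: 0.163
5.9167 [0.55252034 0.10141728 0.02161737] [-3.71817998  1.75978323  2.91950984]
```

View pics/wrist5.png

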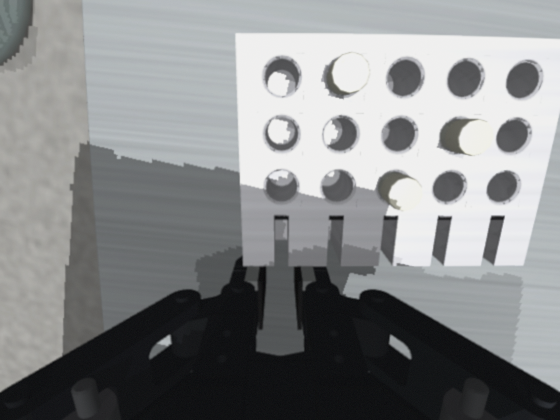

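View pics/scene5.png

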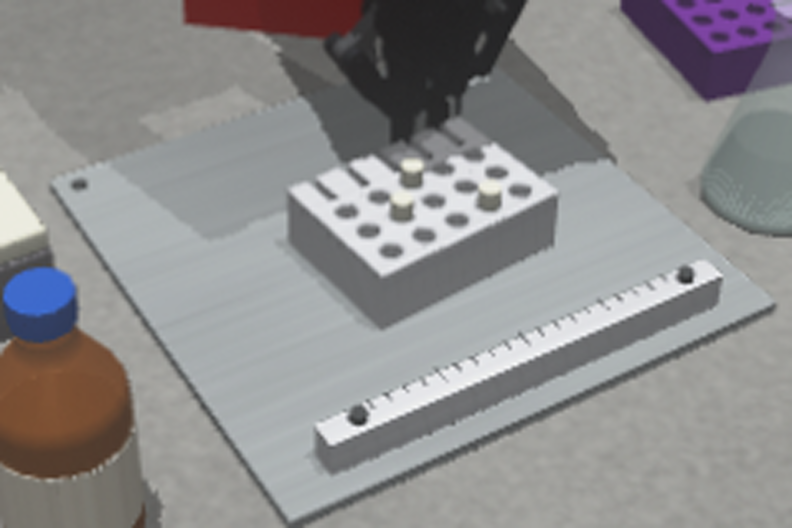

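```bash
python3 pose.py 5 '{"ppt":[236,33],"mpt":[243,266],"mmt":[524,265]}' '{"ppt":[557,190],"pmt":[383,276],"mmt":[289,190],"pmb":[384,327],"mmb":[290,235],"ppb":[554,243]}'
```

```text
block [0.6151 0.0714 0.2427] rel [0.0103 0.01   0.0999]
[[0.2, 0.5], [0.7, -1.1], [-1.4, -0.5], [0.6, -0.5], [0.3, -1.0], [-0.4, -0.9], [-0.3, 0.1], [-0.3, 1.6], [-0.1, -0.4]]
tcp in block [-0.0535  0.0442  0.0019] z 0.0216 yaw rel station 0.102
```

```bash
python3 -m crank '[[-0.006,0,0,0,0.67],[-0.010,0,0,0,0.67],[-0.004,0.002,0,0.05,0.2],[0,0.010,0,0.052,-0.36],[0,0.012,0,0,-0.36],[0,0.012,0,0,-0.36],[0,0,0,0,-0.36],[0,0,0,0,-0.36],[0,0,0,0,-0.36]]'
python3 look.py 6; python3 pose.py 6 '{}' '{"ppt":[557,190],"pmt":[383,276],"mmt":[289,190],"pmb":[384,327],"mmb":[290,235],"ppb":[554,243]}'
```

```text
time: 6.67
ee_pos: [0.54, 0.0602, 0.0218]
eef_rot: [-3.133, -0.226, -0.0]
contact_force: [0.1, -0.2, -0.4]
grip_width: 0.68
6.7667 [0.5399347  0.06066561 0.02180728] [-0.19223922 -0.7440143   0.1103015 ]
block [0.6159 0.0713 0.2377] rel [0.0111 0.0098 0.0949]
[[0.8, -0.1], [0.2, -0.7], [-0.3, -0.7], [-0.4, 0.4], [-0.2, 1.8], [0.1, -0.0]]
tcp in block [-0.0764  0.0076 -0.0934] z 0.0218 yaw rel station 0.002
```

View pics/wrist6.png

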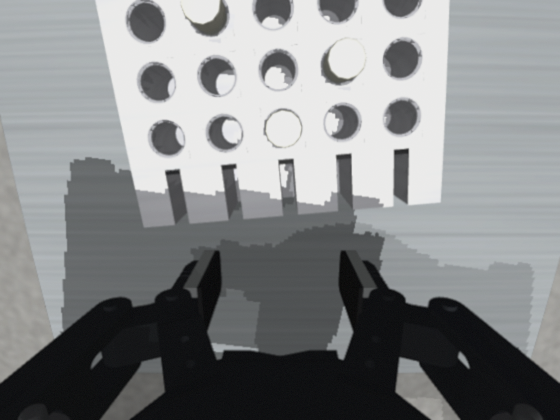

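View pics/scene6.png

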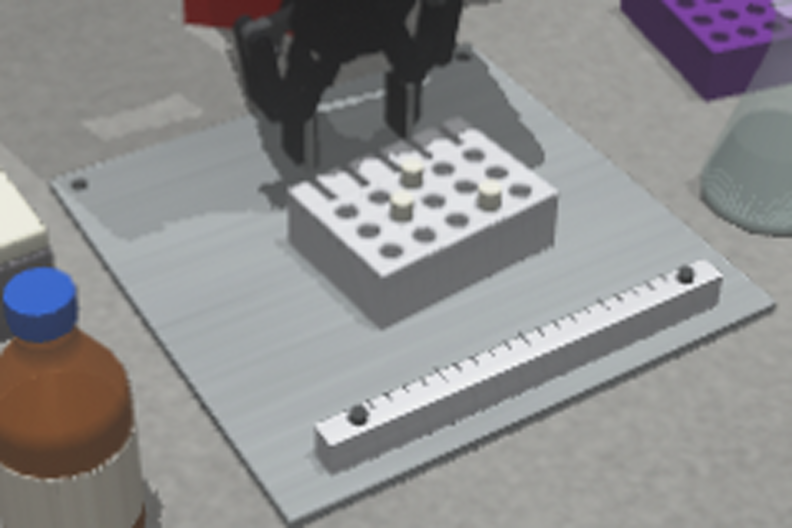

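```bash
python3 -m crank '[[0.004,0.001,0,0.002,-0.36],[0.004,0.001,0,0,-0.36],[0.003,0,0,0,-0.36],[0.003,0,0,0,-0.36],[0.003,0,0,0,-0.36],[0.003,0,0,0,-0.36],[0.003,0,0,0,-0.36],[0.004,0,0,0,-0.36],[0.004,0,0,0,-0.36],[0.004,0,0,0,-0.36],[0.004,0,0,0,-0.36],[0.004,0,0,0,-0.36]]'
python3 look.py 7
```

```text
time: 7.77
ee_pos: [0.5808, 0.0646, 0.0215]
eef_rot: [-3.134, -0.223, 0.007]
contact_force: [-10.5, -0.4, 7.8]
grip_width: 0.679
7.8667 [0.58212942 0.06469359 0.02148243] [-3.90568906  0.81538065  0.96290788]
```

View pics/wrist7.png

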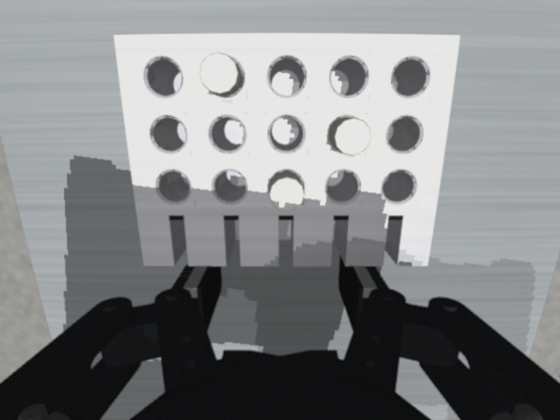

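View pics/scene7.png

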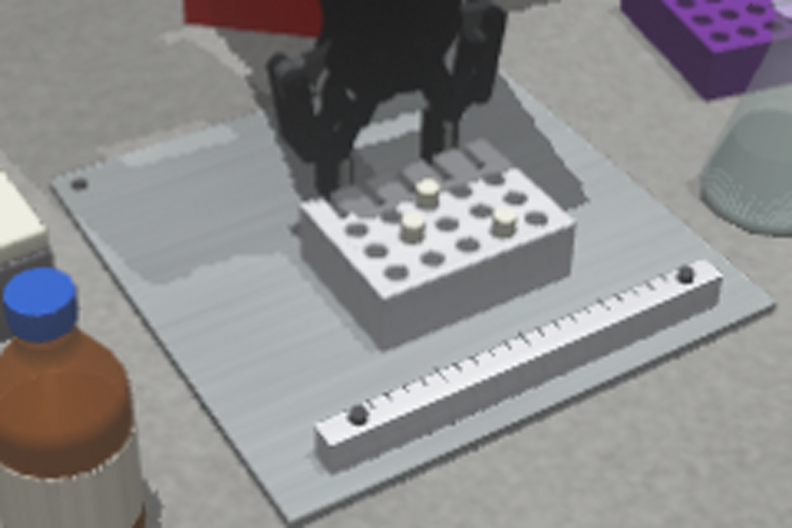

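Both fingers are now flush on the slotted side (wrist row 266), and the block is nearly parallel to the fence.

```bash
python3 pose.py 7 '{"ppt":[114,36],"pmt":[460,36],"mpt":[144,266],"mmt":[429,266]}' '{"ppt":[576,226],"pmt":[385,298],"mmt":[302,205],"pmb":[384,349],"mmb":[304,253],"ppb":[572,275]}'
python3 -m crank '[[0.003,0,0,0,-0.36],[0.004,0,0,0,-0.36],[0.004,0,0,0,-0.36],[0.004,0,0,0,-0.36],[0.004,0,0,0,-0.36],[0.004,0,0,0,-0.36],[0.004,0,0,0,-0.36],[0.003,0,0,0,-0.36],[0.002,0,0,0,-0.36],[0,0,0,0,-0.36]]'
python3 look.py 8
```

```text
block [0.6349 0.0704 0.1436] rel [0.0298 0.0061 0.0009]
[[0.7, 0.0], [-0.7, -0.1], [0.7, -0.6], [-1.9, -0.8], [-0.2, -2.4], [-0.4, -1.3], [-0.7, -1.5], [-0.4, -0.1], [-1.0, 0.1], [-0.8, -0.9]]
tcp in block [-0.053   0.0019 -0.0017] z 0.0215 yaw rel station -0.001
time: 8.7
ee_pos: [0.6137, 0.0692, 0.0214]
eef_rot: [-3.134, -0.223, 0.003]
contact_force: [-4.2, -0.9, 0.6]
grip_width: 0.679
8.8 [0.6137002  0.06913147 0.02146949] [-5.02896527  0.1698936  -0.42639487]
```

View pics/wrist8.png

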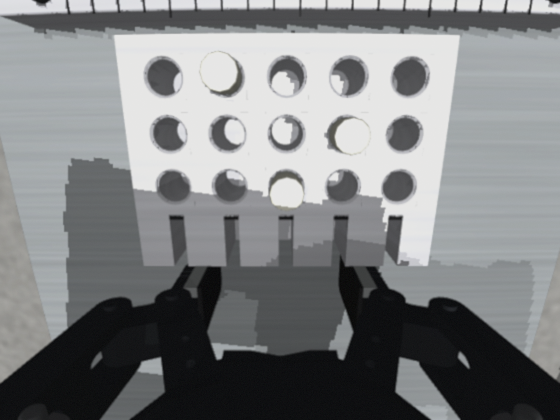

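View pics/scene8.png

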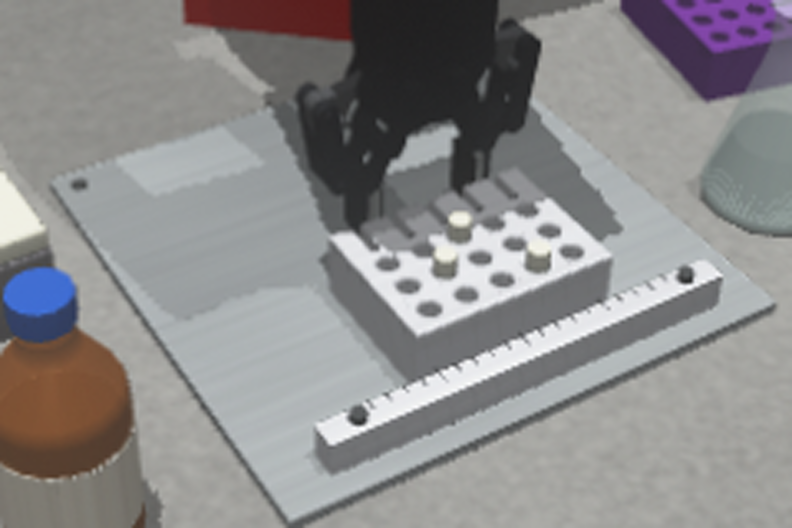

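```bash
python3 -m crank '[[0.002,0,0,0,-0.36],[0.002,0,0,0,-0.36],[0.002,0,0,0,-0.36],[0.002,0,0,0,-0.36],[0.001,0,0,0,-0.36],[0.001,0,0,0,-0.36],[0,0,0,0,-0.36]]'
python3 look.py 9
```

```text
time: 9.38
ee_pos: [0.6236, 0.0705, 0.0215]
eef_rot: [3.134, 0.223, -0.003]
contact_force: [-5.4, -0.6, 1.3]
grip_width: 0.68
9.4833 [0.62360743 0.07051373 0.02147095] [-5.28161445 -0.32558467 -0.44731434]
```

View pics/wrist9.png

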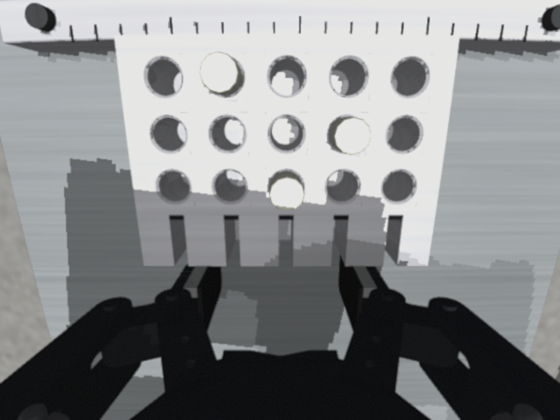

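View pics/scene9.png

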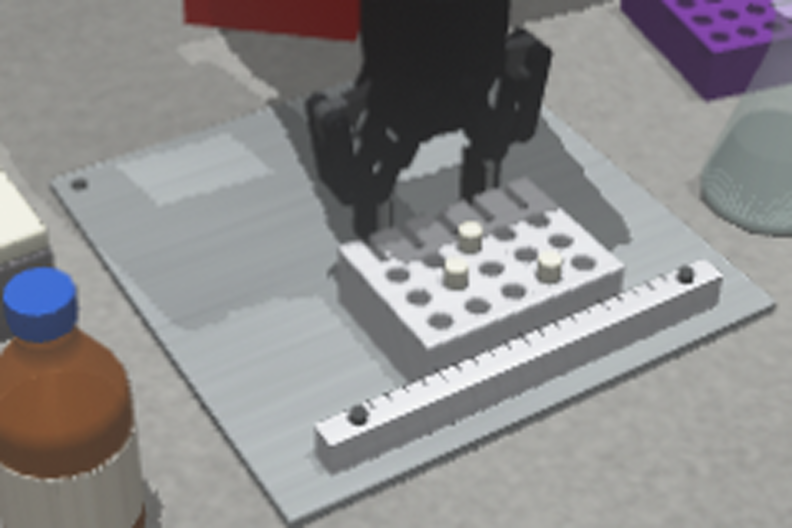

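```bash
python3 -m crank '[[0.001,0,0,0,-0.36],[0.001,0,0,0,-0.36],[0.001,0,0,0,-0.36]]'; python3 -m crank '[[0.0007,0,0,0,-0.36],[0.0007,0,0,0,-0.36]]';python3 -m crank '[[0.0007,0,0,0,-0.36],[0,0,0,0,-0.36]]'
```

```text
time: 9.73
ee_pos: [0.6258, 0.0708, 0.0214]
eef_rot: [3.134, 0.223, -0.005]
contact_force: [-13.5, -2.4, 8.3]
grip_width: 0.676
time: 9.9
ee_pos: [0.6258, 0.0708, 0.0214]
eef_rot: [3.133, 0.223, -0.009]
contact_force: [-20.5, -4.6, 12.6]
grip_width: 0.681
time: 10.07
ee_pos: [0.6258, 0.0708, 0.0214]
eef_rot: [3.133, 0.223, -0.011]
contact_force: [-20.2, -5.7, 14.7]
grip_width: 0.679
```

```bash
python3 look.py 10
python3 - <<'E'
import cv2
a=cv2.imread("pics/wrist10.png")[0:110]
cv2.imwrite("pics/w10c.png",cv2.resize(a[:,0:280],None,fx=2.8,fy=2.8,interpolation=cv2.INTER_CUBIC))
cv2.imwrite("pics/w10d.png",cv2.resize(a[:,280:560],None,fx=2.8,fy=2.8,interpolation=cv2.INTER_CUBIC))
from rig import r
print(r.sense()["wrist_torque"],r.sense()["contact_force"])
E
```

```text
10.1667 [0.62583879 0.07084144 0.02143138] [-19.50094286  -4.99720159  13.31319692]
[-0.60577414  3.00011311  0.09721758] [-19.50094286  -4.99720159  13.31319692]
```

View pics/w10c.png

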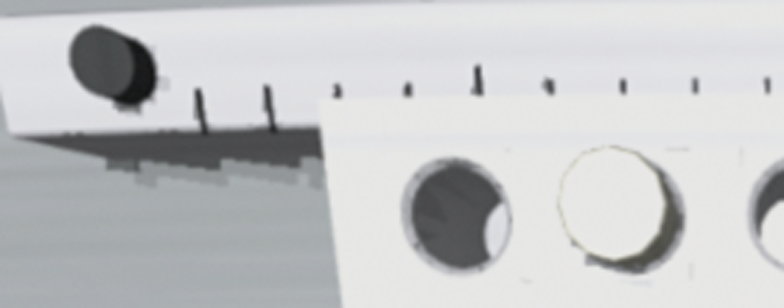

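View pics/w10d.png

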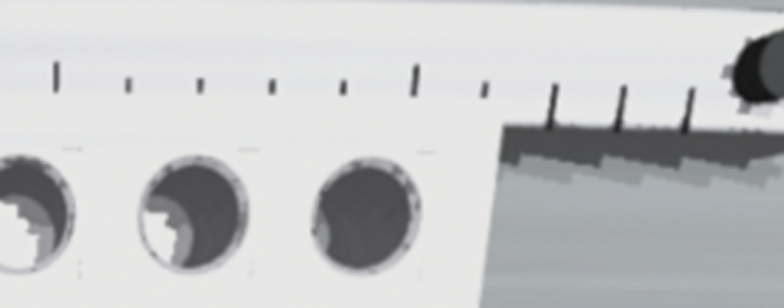

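View pics/scene10.png

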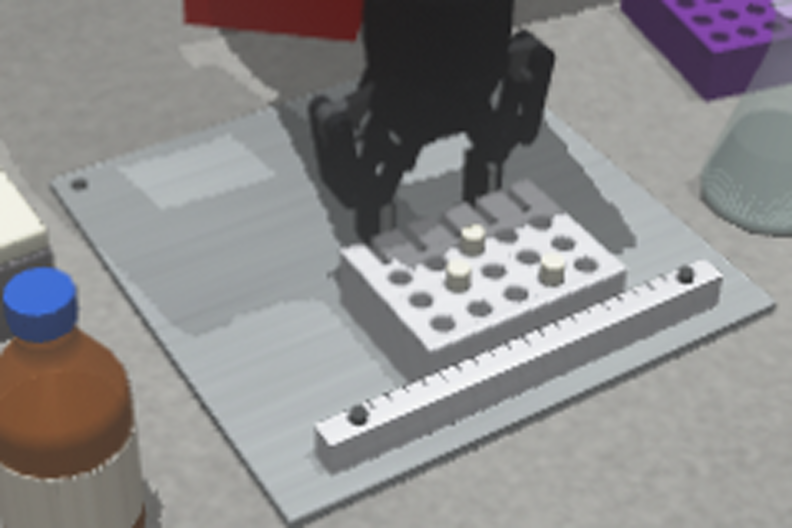

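The force rose to 20 N with only 0.1 Nm of twist, so the contact is balanced across the fence. Now I'll back off and check from above.

```bash
python3 -m crank '[[-0.003,0,0,0,-0.36],[-0.006,0,0,0,-0.36],[-0.012,0,0,0,-0.36],[-0.015,0,-0.010,0,-0.36],[-0.010,0,-0.025,0,-0.36],[0,0,-0.035,0,-0.36],[0,0,-0.035,0,-0.36],[0,0,-0.035,0,-0.36],[0.01,0,-0.03,0,-0.36],[0.02,0,0,0,-0.36],[0.02,0,0,0,-0.36],[0,0,0,0,-0.36]]'
python3 look.py 11
python3 - <<'E'
import cv2,numpy as np
from h import *
a=cv2.imread("pics/wrist11.png")
cv2.imwrite("pics/w11c.png",cv2.resize(a[0:280,90:470],None,fx=2.1,fy=2.1,interpolation=cv2.INTER_CUBIC))
E
```

```text
time: 11.17
ee_pos: [0.6372, 0.0722, 0.193]
eef_rot: [-3.134, -0.222, -0.008]
contact_force: [-0.4, 0.6, -0.2]
grip_width: 0.678
11.2667 [0.63352875 0.07189438 0.19156054] [ 0.26770081  0.39385424 -1.08286166]
```

View pics/w11c.png

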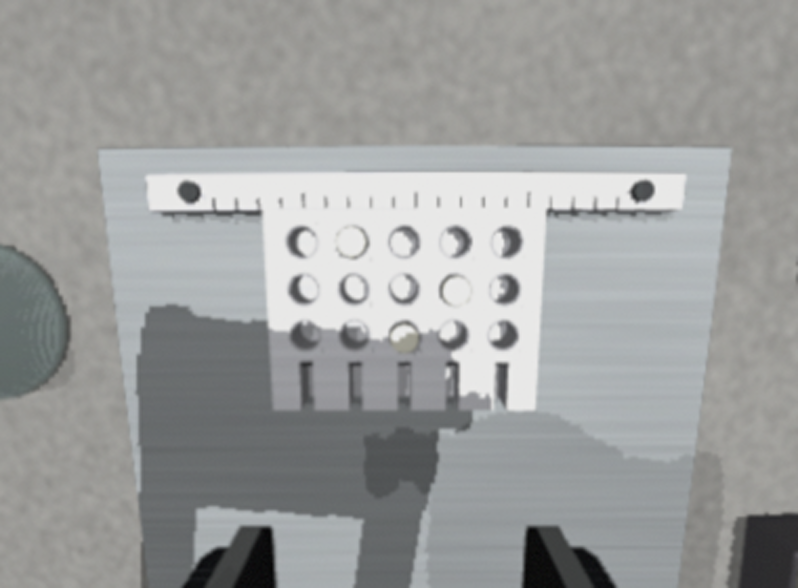

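View pics/scene11.png

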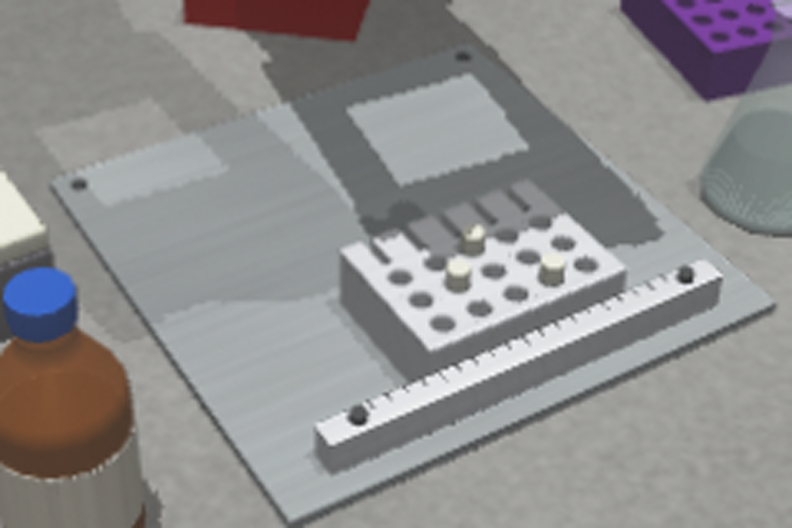

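```bash
python3 -m crank '[[0,0,0,0,-0.36],[0,0,0,0,-0.36],[0,0,0,0,-0.36],[0,0,0,0,-0.36]]'
python3 look.py 12
python3 - <<'E'
from h import *
from scipy.optimize import least_squares
s=dict(np.load("pics/wrist12.npz")); g=cv2.cvtColor(s["color"],cv2.COLOR_RGB2GRAY)
def sub(P): 
    return cv2.cornerSubPix(g,np.array(P,np.float32).reshape(-1,1,2),(3,3),(-1,-1),(3,50,.01)).reshape(-1,2)
S0=np.load("S.npy")
# predicted pixels for station & ideal block to compare visually
D={**PL,**FN}; ks=['im','om','ip','op','pp','pm']; k2=['ppt','pmt','mmt','mpt']
print(dict(zip(ks,proj(s,world(S0,[D[k] for k in ks])).round(1).tolist())))
a=s["color"][:,:,::-1]
cv2.imwrite("pics/w12c.png",cv2.resize(a[60:220,140:340],None,fx=4,fy=4,interpolation=cv2.INTER_CUBIC)[:600])
cv2.imwrite("pics/w12d.png",cv2.resize(a[60:220,280:480],None,fx=4,fy=4,interpolation=cv2.INTER_CUBIC)[:600])
E
```

```text
time: 11.6
ee_pos: [0.633, 0.0718, 0.1918]
eef_rot: [-3.134, -0.222, 0.0]
contact_force: [-0.6, -0.3, 0.1]
grip_width: 0.681
11.7 [0.63320436 0.07182244 0.19183197] [ 0.4964743  -0.25622325 -0.96338989]
{'im': [417.4, 93.4], 'om': [419.3, 75.1], 'ip': [160.3, 93.3], 'op': [158.6, 75.0], 'pp': [135.4, 63.0], 'pm': [441.5, 63.1]}
```

View pics/w12c.png

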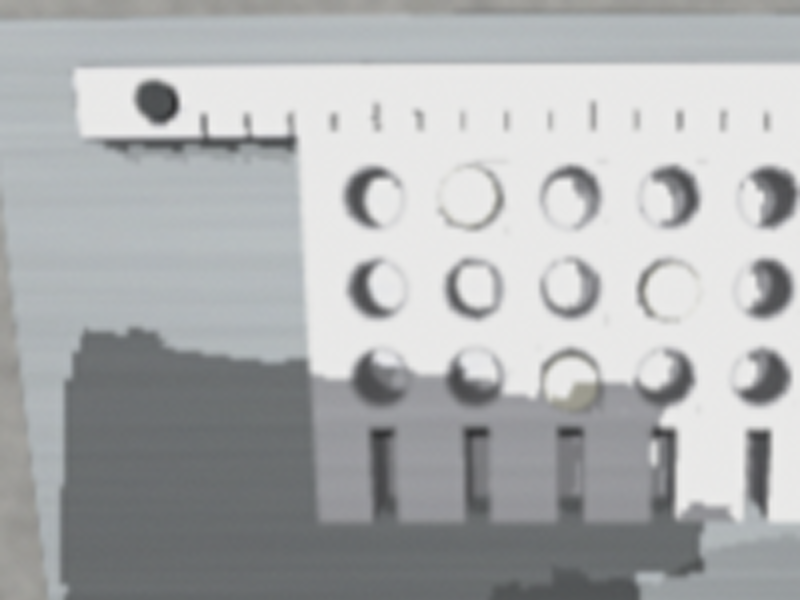

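View pics/w12d.png

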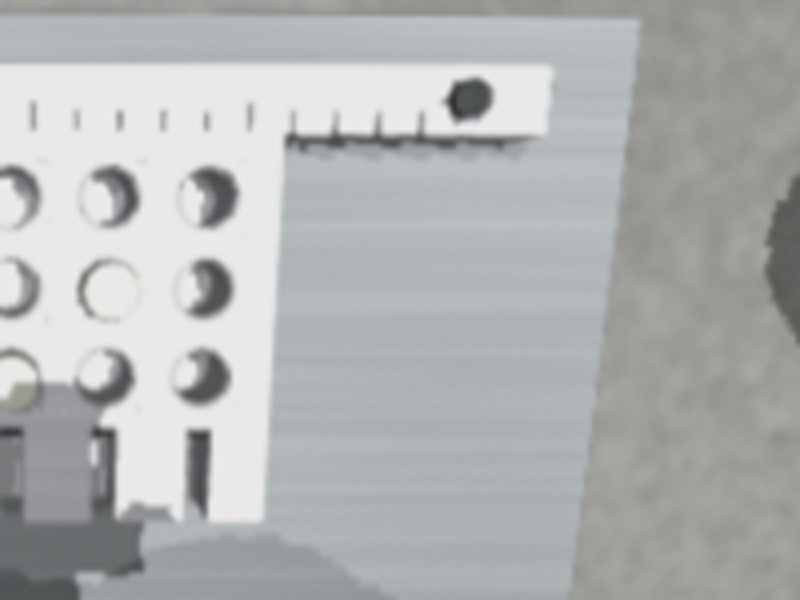

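Run:
```python
from h import *
s=dict(np.load("pics/wrist12.npz"));f=np.load("pics/scene12.npz");f=dict(f)
c=lambda x,y:((x+.5)/4-.5+140,(y+.5)/4-.5+60); d=lambda x,y:((x+.5)/4-.5+280,(y+.5)/4-.5+60)
D={**PL,**FN}
def o(D,px): return (s,[D[k] for k in px],list(px.values()))
S,e=fit([o(D,dict(ip=c(81,137),op=c(75,68),im=d(548,135),om=d(552,67),pm=d(638,20)))],np.load("S.npy"));print("S",S,e.round(1).tolist())
b,e=fit([o(B,dict(mpt=c(319,522),mmt=d(265,522),ppt=c(297,131),pmt=d(287,131)))],[.68,.07,.14]);print("b",b,e.round(1).tolist())
for q in(S,np.load("S.npy")):
    R=rel(q,b);print("rel",R.round(4)); print([ (world(R,[(.044,y,0)])[0]).round(4).tolist() for y in(.06,-.06)])
# joint with scene
sp=dict(ppt=(627,270),pmt=(431,350),mmt=(340,252),mmb=(343,302))
b2,e=fit([ob(f,B,sp,3.3,np.array([180,180]))],[.68,.07,.14]);
fp=dict(im=(315,425),om=(330,448),ip=(705,262),op=(722,278),pm=(291,525),pp=(775,306))
S2,e2=fit([ob(f,D,fp,3.3,np.array([180,180]))],S);print("scene",rel(S2,b2),e.round(1).tolist(),e2.round(1).tolist())
from rig import r
for n,p0 in(("bottle",0),("flask",0),("tip_box",0)): print(n,[np.round(x["bbox"]).tolist() for x in r.look_for("scene",n)][:1])
```

```text
S [0.60522594 0.06080483 0.14311854] [[-0.4, 0.6], [-0.7, -0.4], [-0.3, 1.1], [0.6, -0.2], [1.3, -0.5]]
b [0.6798838  0.07661822 0.14325306] [[0.4, -0.2], [-0.6, -0.3], [0.7, 0.2], [-0.5, 0.1]]
rel [0.0762 0.005  0.0001]
[[0.1201, 0.065, 0.0], [0.1202, -0.055, 0.0]]
rel [0.0752 0.0059 0.0005]
[[0.1191, 0.066, 0.0], [0.1192, -0.054, 0.0]]
scene [ 0.07454652  0.0068989  -0.00709091] [[0.3, -0.1], [-0.0, 0.3], [0.2, -0.9], [-0.6, 0.4]] [[-0.6, 0.6], [-0.0, 0.3], [-0.1, -0.6], [0.7, -0.3], [-0.6, 0.0], [0.9, -0.7]]
bottle [[171.0, 262.0, 222.0, 358.0]]
flask [[389.0, 176.0, 432.0, 255.0]]
tip_box [[115.0, 227.0, 195.0, 301.0]]
```

View pics/scene12.png

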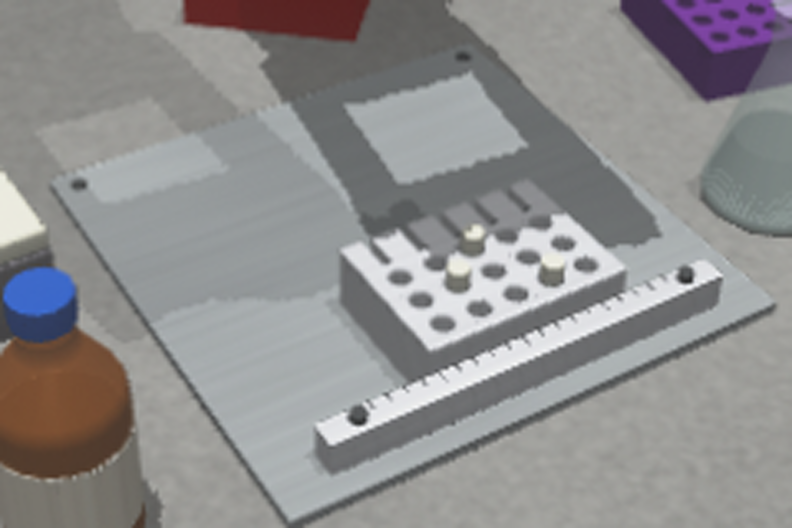

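The wrist fit puts both ends of the plain side at 119 to 120 mm, and the target is 120. The pushing stall and the lack of twist agree with that. The bystanders haven't moved, and the robot is clear.

```bash
python3 -c "
from rig import r
print(r.hand_in())"
```

```text
the job is handed in; nothing more can be done
None
```

The block's plain long side now lies against the fence, and I've handed the job in at about 12 s of the 72 s allowed; no verdict was reported.

**How:** I turned the grey aluminium block about 0.9 rad by pushing with the fingertips near the +y end of its slotted side. I then pushed it squarely with both fingers until it stopped at the fence, at about 20 N with almost no twist (0.1 Nm). After that I backed off and raised the arm clear.

**Last checks:**
- **Flatness, wrist camera:** both ends of the plain side are at x = 119 to 120 mm in the station's frame (117 or more needed), with the block turned less than 0.001 rad.
- **Along the fence:** the block's ends are at y = +65 and −55 mm, well inside the fence's length.
- **Tubes and bystanders:** the tubes look upright in their wells. The bottle, flask and tip box show no visible movement; their detected boxes shifted by at most 3 pixels, within the detector's normal scatter.

**Disagreement:** the coarser scene-camera fit put the block 1.5 mm short of the fence and turned 0.007 rad. That is close to its measurement error. It would still put both ends within the 3 mm tolerance, though one end only just, so I relied on the wrist view and the stop against the fence.

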